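# Fetch the maker's stamp from behind the dye bottles

## Robot

A 6-joint arm with a two-finger parallel gripper is mounted at the origin on the work surface. World frame = base frame: x ahead of the robot, y to its left, z up, the work surface at z = 0. Lengths are in m, angles in rad, forces in N, time in s.
With the tool pointing down it reaches from about 0.4 to 0.825 m from the base axis. Payload 7 kg.
Tool frame: the origin (TCP) lies midway between the tips of the shut fingers; the grasp point (between the pads) lies arm.hold_point_z behind it (arm.hold_point_z is the distance from the TCP to the grasp point, in m); z points along the fingers, y is the line along which they close (so a half turn about z gives the same grasp; the last joint's range is limited). The gripper opens to 88 mm and grips with 3 to 60 N. Pads are 19 mm wide; open, the fingers measure 130 mm over their backs; the gripper's body (78 mm by 193 mm) begins 47 mm behind the grasp point.
Start: joints at [1.526, 0.359, 0.012, 0, -1.224, -0.288], TCP at [0.221, 0.638, 0.227] pointing down, gripper open.
Joint ranges: [-3.07, 3.07], [-1.43, 2.12], [-1.02, 1.25], [-3.03, 1.67], [-3.05, -0], [-3.03, 3.03]. Speed limits (rad/s): [2.39, 2.39, 3.01, 3.14, 3.14, 3.14].

## Interface

Orientations are given as [roll, pitch, yaw] about the fixed x, y, z axes, in that order (R = Rz(yaw) Ry(pitch) Rx(roll)).
In Python, from station import arm gives the robot as it stands.
- The arm moves only by the shell command python3 -m crank 'ROWS' [OPENING] [FORCE]. ROWS is JSON, a list that holds one entry, the list of rows, each a list of 4 numbers: the shift along the tool's x, y, z in units of 25 mm (1.0 is 25 mm), then the turn about the tool's z in units of 5 degrees (1.0 is 5 degrees). A call has 1 to 12 rows; each row is the pose to reach, as a shift and turn from the pose commanded when the call began, along the tool's axes at that moment; what a row does not reach only later rows make up. A row lasts 1/8 s, in which the tool goes at most 62.5 mm and 10.7 degrees, less where a joint would pass 70% of its speed; a pose out of reach is approached as far as the arm can. A call with a gripper value outside its range is refused whole. OPENING is the closure, from 0 (fully open) to 1 (shut), set as the call begins (- or left out, the last holds). The fingers move at their own pace and stop on an object; FORCE is the grip in N (left out, the last holds). Time passes only in rows, so rows that repeat a pose let the fingers close. It gives the time, the measured TCP pose, the force, the opening and the grip force at its end, in the units of the state.
- arm.get_state(): the state, without advancing time (a new reading comes with each control period).
- arm.grab_frame(name): name is "scene" or "top" or "wrist"; returns (picture, depth): 480x640x3 uint8, red, green, blue; 480x640 float32, m along the optical axis (not along the pixel's ray), 0 where there is no reading.
- arm.get_calibration(name): a dict with "mtx" (3x3 intrinsics, pixels), "R" (3x3) and "t" (3): a world point X has camera coordinates R X + t; the wrist camera has in their place "mount" (4x4, takes a point from camera to tool coordinates, whose origin is the TCP and whose axes are the flange's). Camera axes: x right, y down, z forward; pixel columns grow to the right and rows downward; lengths in m; the calibration is good to about 2 mm. A picture is of the moment at which its call begins: read the wrist's pose just before it. get_calibration takes no time and is no camera call.
- arm.job_done(): hands the job in; it is judged then, once.
Trained networks look in the newest picture that a camera, given by its name, has taken for a name from the list of things; names that differ only in an ending like _2 or _b are one class to them, and where a whole thing is asked for, a point or a joint stands for the part that bears it (a point fixed in the world has none). Each returns a list of dicts, best first, with "score" (0 to 1); they miss things now and then, are a little off and sometimes report something else, mostly with a low value. They report only what shows in the picture. A call takes as long as a camera call.
- arm.recognise(thing, camera): "extent" ([left, top, width, height] in pixels, round what is visible of it).
- arm.trace(thing, camera): "mask" (480x640 bool, what is visible of it) and "extent" ([left, top, width, height] in pixels, round what is visible of it).
The state is a dict: "t": time; "q": joint angles; "qd": joint speeds; "joint_efforts": joint torques, N m; "eef_pos": TCP position; "ee_rot": TCP orientation; "force": force on the tool from outside, world axes, zero at the start; "moment": the same for the moment, N m; "width": finger opening in m; "gripper_force": force on a finger pad.
Only numpy, scipy, OpenCV 4.12 (cv2) and the standard library are available. Lean on these libraries where they do the work, as an engineer would, in place of code of your own. Each camera call takes 0.05 s, during which the arm holds its last target. There are 200 camera calls.

## Task

On the leatherworker's bench, clear the three dye bottles from the plywood board and stand them all upright on the round dark tray, leaving the brass stamp where it is meanwhile; then, while all three still stand on the tray, set the stamp upright in the middle of the steel plate on the marble slab. Last, stand every bottle back upright in the middle of the coaster of its own colour, leaving the stamp on its plate and never knocking a bottle or the stamp over.

Things in the scene. Friction and masses are not known exactly. Their poses are not given: they have to be found in the camera images.
- red_bottle: loose red dye bottle, red cap, white label, about 160 g: round, 46 mm across up to height 74 mm, cap 40 mm across, 100 mm tall in all; starts upright on the coaster of its colour. Origin: centre of its underside, z up. Grip across the body, finger pads 50 to 65 mm above its underside, so that the gripper clears cap and neighbours
- blue_bottle: loose blue dye bottle, blue cap, white label, about 160 g: round, 46 mm across up to height 74 mm, cap 40 mm across, 100 mm tall in all; starts upright on the coaster of its colour. Origin: centre of its underside, z up. Grip across the body, finger pads 50 to 65 mm above its underside, so that the gripper clears cap and neighbours
- green_bottle: loose green dye bottle, green cap, white label, about 160 g: round, 46 mm across up to height 74 mm, cap 40 mm across, 100 mm tall in all; starts upright on the coaster of its colour. Origin: centre of its underside, z up. Grip across the body, finger pads 50 to 65 mm above its underside, so that the gripper clears cap and neighbours
- stamp: loose brass maker's stamp, about 280 g: upright cylinder, 32 mm across, 47 mm tall, dark dot on top, on the board close behind and between the three bottles (bottle centres 52 mm from it: to its left, its right and in front of it). Origin: centre of its underside, z up. Grip about 30 mm above its underside
- red_coaster: fixed red disc on the board, 60 mm in diameter, 5 mm thick, its rim showing under the bottle: the place of the red bottle. Origin: centre of its underside, so its top is 5 mm above the origin; z up
- blue_coaster: fixed blue disc on the board, 60 mm in diameter, 5 mm thick, its rim showing under the bottle: the place of the blue bottle. Origin: centre of its underside, so its top is 5 mm above the origin; z up
- green_coaster: fixed green disc on the board, 60 mm in diameter, 5 mm thick, its rim showing under the bottle: the place of the green bottle. Origin: centre of its underside, so its top is 5 mm above the origin; z up
- tray: fixed flat round dark steel tray with a black rubber face, 200 mm in diameter, no rim, 8 mm thick: the side area. Origin: centre of its underside on the bench; room for the three bottles about 90 mm apart
- slab: fixed white marble slab, 150 mm (x) by 130 mm (y), 20 mm thick, with a round bright steel plate 56 mm in diameter standing 4 mm proud at its centre. Origin: centre of the underside on the bench, so the steel plate's top is 24 mm above it. A small yellow wax block (14 mm tall) lies in one corner
- board: fixed plywood board, 12 mm thick, carrying coasters, bottles and stamp. Origin: under the stamp's starting place, at the bench; x points from front bottle to stamp, away from the robot. Spans x -105 to 46, y -100 to 100 mm; a rail on its back edge is 37 mm above the bench. Coasters at (-52, 0), (0, 52), (0, -52) mm, colours vary. A small spool, 18 mm tall, stands in its front left corner

How it is judged:
On the way, in this order (a step that is already met when the one before it is completed fails the run):
1. all three bottles stand upright and released on the tray, the stamp still at its starting place (horizontal distance between each of red_bottle, blue_bottle, green_bottle and tray below 0.085 m and z of red_bottle in the frame of tray between 0.003 and 0.013 m and angle between each of red_bottle, blue_bottle, green_bottle's own z axis and vertical below 0.1 rad and linear speed of each of red_bottle, blue_bottle, green_bottle below 0.03 m/s and contact force between each of red_bottle, blue_bottle, green_bottle and the fingers below 0.3 N and z of blue_bottle in the frame of tray between 0.003 and 0.013 m and z of green_bottle in the frame of tray between 0.003 and 0.013 m and distance of stamp from where it was at the start of the episode below 0.025 m), for 0.2 s.
2. the stamp stands released on the steel plate of the slab, all three bottles still on the tray (horizontal distance between stamp and slab below 0.012 m and z of stamp in the frame of slab between 0.019 and 0.029 m and angle between each of stamp, red_bottle, blue_bottle, green_bottle's own z axis and vertical below 0.1 rad and linear speed of each of stamp, red_bottle, blue_bottle, green_bottle below 0.03 m/s and contact force between each of stamp, red_bottle, blue_bottle, green_bottle and the fingers below 0.3 N and horizontal distance between each of red_bottle, blue_bottle, green_bottle and tray below 0.085 m and z of red_bottle in the frame of tray between 0.003 and 0.013 m and z of blue_bottle in the frame of tray between 0.003 and 0.013 m and z of green_bottle in the frame of tray between 0.003 and 0.013 m), for 0.2 s.
At the end, for the whole second after the job is handed in: the stamp stands upright on the steel plate within 12 mm of its centre, each bottle stands upright on the coaster of its own colour within 12 mm of its centre, all released and at rest (horizontal distance between stamp and slab below 0.012 m and z of stamp in the frame of slab between 0.019 and 0.029 m and angle between each of stamp, red_bottle, blue_bottle, green_bottle's own z axis and vertical below 0.1 rad and linear speed of each of stamp, red_bottle, blue_bottle, green_bottle below 0.03 m/s and contact force between each of stamp, red_bottle, blue_bottle, green_bottle and the fingers below 0.3 N and horizontal distance between red_bottle and red_coaster below 0.012 m and z of red_bottle in the frame of red_coaster between 0 and 0.01 m and horizontal distance between blue_bottle and blue_coaster below 0.012 m and z of blue_bottle in the frame of blue_coaster between 0 and 0.01 m and horizontal distance between green_bottle and green_coaster below 0.012 m and z of green_bottle in the frame of green_coaster between 0 and 0.01 m); the robot touches nothing.
It fails at once if the red bottle is knocked over (tilted more than 35 degrees) (angle between red_bottle's own z axis and vertical above 0.61 rad).
It fails at once if the blue bottle is knocked over (tilted more than 35 degrees) (angle between blue_bottle's own z axis and vertical above 0.61 rad).
It fails at once if the green bottle is knocked over (tilted more than 35 degrees) (angle between green_bottle's own z axis and vertical above 0.61 rad).
It fails at once if the stamp is knocked over (tilted more than 35 degrees) (angle between stamp's own z axis and vertical above 0.61 rad).
It also fails if it takes over 144 s, if anything falls off the work surface, if the arm or the gripper's body presses on something with over 40 N, if the wrist force passes 120 N, or if a joint passes its speed limit or range.

## Working session

There is one attempt and no reset: what is moved stays moved. The work goes in short steps, Python scripts to look and compute and a shell command to move; the robot and the scene stay as the last step left them, time stands still between calls to the robot, and variables do not carry over. Pictures are saved under pics/ and viewed, at most 14 in all, crops included, and the job is handed in when it is done.

```bash
ls; mkdir -p pics; python3 - <<'E'
from station import arm
import cv2,numpy as np
print(arm.hold_point_z, {k:np.round(v,3).tolist() for k,v in arm.get_state().items()})
for n in ("scene","top"):
    p,d=arm.grab_frame(n); cv2.imwrite(f"pics/{n}0.png",p[:,:,::-1])
    c=arm.get_calibration(n); print(n,{k:np.round(v,3).tolist() for k,v in c.items()})
c=arm.get_calibration("wrist");print(c)
E
```

```text
pics
0.0188 {'t': 0.0, 'q': [1.526, 0.359, 0.011, -0.0, -1.224, -0.288], 'qd': [-0.001, 0.001, 0.001, 0.0, -0.001, 0.001], 'joint_efforts': [-0.0, -58.272, 29.306, 6.997, 0.007, -0.0], 'eef_pos': [0.22, 0.637, 0.226], 'ee_rot': [3.14, -0.0, -0.333], 'force': [-0.154, -0.445, -0.184], 'moment': [-0.003, 0.018, 0.053], 'gripper_force': 0.0, 'width': 0.087}
scene {'mtx': [[447.985, 0.0, 324.352], [0.0, 447.985, 234.216], [0.0, 0.0, 1.0]], 'R': [[-0.563, 0.826, 0.012], [0.664, 0.461, -0.589], [-0.492, -0.323, -0.808]], 't': [0.275, -0.288, 1.236]}
top {'mtx': [[610.196, 0.0, 317.854], [0.0, 610.196, 233.719], [0.0, 0.0, 1.0]], 'R': [[-0.009, -1.0, -0.007], [-0.993, 0.009, -0.114], [0.114, 0.006, -0.993]], 't': [-0.026, 0.512, 1.044]}
{'mtx': array([[335.55608806,   0.        , 323.05001658],
       [  0.        , 335.55608806, 240.25040902],
       [  0.        ,   0.        ,   1.        ]]), 'mount': array([[-5.93304381e-04, -9.59630754e-01, -2.81262268e-01,
         7.64023273e-02],
       [ 9.99999817e-01, -6.03391756e-04, -5.07390727e-05,
         1.25325208e-04],
       [-1.21020559e-04, -2.81262247e-01,  9.59630936e-01,
        -1.58659246e-01],
       [ 0.00000000e+00,  0.00000000e+00,  0.00000000e+00,
         1.00000000e+00]])}
```

View pics/scene0.png

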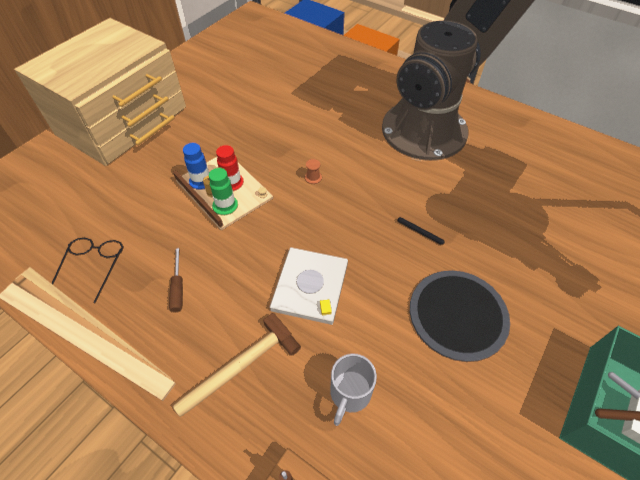

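View pics/top0.png

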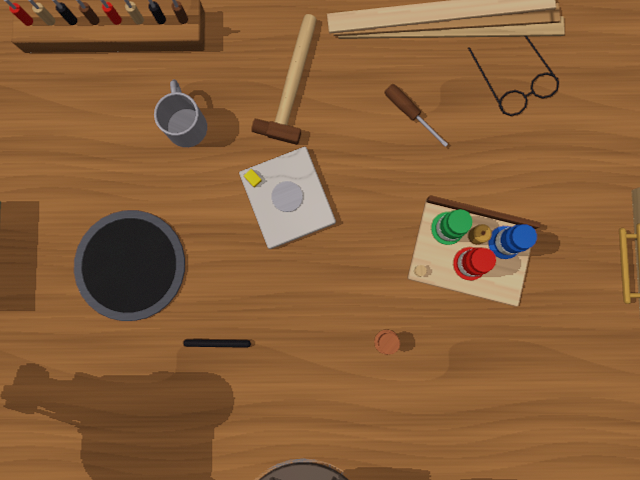

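The top view shows the board at right, with green (455,223), blue (520,240), red (480,262) bottles and the stamp at (482,234). The slab plate is at (287,196) and the tray at (130,265). Next I measure positions.

```bash
cat > h.py <<'E'
from station import arm
import cv2,numpy as np
from scipy.spatial.transform import Rotation as Ro
def cloud(cam,st=None):
    "world point per pixel"
    if cam=="wrist": st=arm.get_state()
    p,d=arm.grab_frame(cam); c=arm.get_calibration(cam); K=c["mtx"]
    v,u=np.mgrid[:480,:640]
    P=np.stack([(u-K[0,2])/K[0,0]*d,(v-K[1,2])/K[1,1]*d,d],-1)
    if cam=="wrist":
        M=c["mount"]; P=P@M[:3,:3].T+M[:3,3]
        P=P@Ro.from_euler("xyz",st["ee_rot"]).as_matrix().T+st["eef_pos"]
    else: P=(P-c["t"])@c["R"]
    P[d==0]=np.nan
    return p,P
def circ(X):
    "enclosing circle in xy (mm precision)"
    (x,y),r=cv2.minEnclosingCircle((X[:,:2]*1000).astype(np.float32)); return np.array([x,y,r])/1000
def togo(x,y,z=None,yaw=None):
    "rows needed (tool axes, units) to bring TCP to x,y,z"
    s=arm.get_state(); R=Ro.from_euler("xyz",s["ee_rot"]).as_matrix()
    e=np.array([x,y,s["eef_pos"][2] if z is None else z])-s["eef_pos"]
    return np.round(R.T@e/0.025,2)
E
python3 - <<'E'
from h import *
p,P=cloud("top")
for n in ["red_bottle","blue_bottle","green_bottle","stamp","tray","slab","board","red_coaster","blue_coaster","green_coaster"]:
    r=arm.trace(n,"top")
    if not r: print(n,"none"); continue
    m=r[0]["mask"]; X=P[m]; X=X[~np.isnan(X[:,0])]
    zt=np.percentile(X[:,2],98); T=X[abs(X[:,2]-zt)<.004]
    print(n,round(r[0]["score"],2),r[0]["extent"],"n",len(X),"ztop",zt.round(4),"circ",circ(T).round(4),"med",np.median(T,0).round(4))
    if n in("slab","board"):
        q=cv2.minAreaRect((T[:,:2]*1000).astype(np.float32));print(q)
    if n=="slab":
        T=X[(X[:,2]>.0222)];print("plate",circ(T),len(T))
E
```

```text
red_bottle 0.75 [453.0, 247.4, 43.4, 30.6] n 964 ztop 0.1191 circ [ 0.4585 -0.2953  0.0201] med [ 0.4588 -0.2953  0.1169]
blue_bottle 0.92 [494.8, 224.8, 42.2, 27.9] n 998 ztop 0.1196 circ [ 0.4953 -0.3623  0.0198] med [ 0.4953 -0.3617  0.1174]
green_bottle 0.65 [433.9, 210.1, 38.8, 29.7] n 878 ztop 0.1194 circ [ 0.5208 -0.2601  0.0197] med [ 0.5206 -0.2596  0.1169]
stamp 0.8 [468.1, 223.6, 23.4, 18.5] n 369 ztop 0.0627 circ [ 0.5082 -0.3101  0.0142] med [ 0.5072 -0.3104  0.0601]
tray 0.62 [72.9, 210.9, 110.1, 107.5] n 9618 ztop 0.0114 circ [0.4627 0.3082 0.0992] med [0.4643 0.3079 0.0087]
slab 0.92 [237.1, 147.7, 98.0, 102.2] n 5979 ztop 0.0256 circ [0.5833 0.0259 0.0933] med [0.5819 0.0259 0.023 ]
((580.41552734375, 25.180564880371094), (146.0764923095703, 128.38291931152344), 20.790138244628906)
plate [0.5836059  0.0260262  0.09304646] 912
board 0.69 [407.5, 198.9, 131.9, 105.3] n 6095 ztop 0.0386 circ [ 0.546  -0.3194  0.0985] med [ 0.5483 -0.3212  0.0369]
((548.9016723632812, -320.15301513671875), (197.09071350097656, 10.458698272705078), 75.44175720214844)
red_coaster 0.79 [454.6, 247.4, 20.8, 32.2] n 210 ztop 0.024 circ [ 0.4554 -0.2894  0.0255] med [ 0.4395 -0.2835  0.0211]
blue_coaster 0.53 [493.6, 222.3, 42.8, 32.1] n 968 ztop 0.1196 circ [ 0.4957 -0.3614  0.0195] med [ 0.4954 -0.3614  0.1174]
green_coaster 0.74 [429.9, 214.4, 27.0, 32.4] n 173 ztop 0.0206 circ [ 0.5217 -0.2589  0.029 ] med [ 0.5165 -0.2431  0.0176]
```

```bash
cat >> h.py <<'E'
def plan(*w):
    "each w: x,y,z,yawdeg -> shift, turn from the present pose"
    yaw=np.degrees(arm.get_state()["ee_rot"][2])
    for x,y,z,a in w: print([*togo(x,y,z).tolist(), round(float(-(a-yaw))/5,2)])
E
python3 -c "
from h import *
plan((.45,.2,.22,-14),(.4585,-.2955,.22,-14))"
```

```text
[14.4, 13.56, 0.26, -1.01]
[21.19, 32.18, 0.26, -1.01]
```

```bash
python3 -m crank '[[[14.4,13.6,0.2,-1],[14.4,13.6,0.2,-1],[14.4,13.6,0.2,-1],[14.4,13.6,0.2,-1],[14.4,13.6,0.2,-1],[14.4,13.6,0.2,-1],[14.4,13.6,0.2,-1],[14.4,13.6,0.2,-1],[14.4,13.6,0.2,-1],[21.2,32.2,0.2,-1],[21.2,32.2,0.2,-1],[21.2,32.2,0.2,-1]]]' 0
python3 -c "
from h import *
plan((.4585,-.2955,.22,-14))"
```

```text
t: 2.15
eef_pos: [0.4529, 0.0106, 0.222]
ee_rot: [-3.141, -0.001, -0.244]
force: [1.7, -0.3, -0.2]
width: 0.0878
gripper_force: 0.0
[3.17, 11.83, 0.07, 0.01]
```

```bash
python3 -m crank '[[[3.2,11.8,0.1,0],[3.2,11.8,0.1,0],[3.2,11.8,0.1,0],[3.2,11.8,0.1,0],[3.2,11.8,0.1,0],[3.2,11.8,0.1,0],[3.2,11.8,0.1,0],[3.2,11.8,0.1,0],[3.2,11.8,0.1,0],[3.2,11.8,0.1,0]]]'
python3 - <<'E'
from h import *
p,P=cloud("wrist"); cv2.imwrite("pics/w1.png",p[:,:,::-1])
for n in ["red_bottle","blue_bottle","green_bottle","stamp"]:
    r=arm.trace(n,"wrist")
    if not r: print(n,"none"); continue
    X=P[r[0]["mask"]]; X=X[~np.isnan(X[:,0])]
    zt=np.percentile(X[:,2],98); T=X[abs(X[:,2]-zt)<.004]
    print(n,round(r[0]["score"],2),zt.round(4),circ(T).round(4),np.median(T,0).round(4))
print(arm.get_state()["q"])
plan((.4585,-.2955,.22,-14))
E
```

```text
t: 3.4
eef_pos: [0.4592, -0.2933, 0.2194]
ee_rot: [-3.142, -0.001, -0.244]
force: [-0.4, -0.3, 0.2]
width: 0.0879
gripper_force: 0.0
red_bottle 0.63 0.1187 [ 0.4572 -0.2963  0.02  ] [ 0.4582 -0.2965  0.1175]
blue_bottle 0.6 0.1189 [ 0.4946 -0.3628  0.0197] [ 0.4951 -0.3629  0.1176]
green_bottle 0.7 0.1189 [ 0.5198 -0.2611  0.0199] [ 0.5203 -0.2615  0.1175]
stamp 0.6 0.0612 [ 0.5071 -0.3122  0.0155] [ 0.507  -0.312   0.0594]
[-2.10072870e-01  1.50486339e-01 -2.87048941e-01  5.16237594e-06
 -1.13316580e+00  1.53555616e+00]
[-0.0, 0.06, -0.03, -0.01]
```

View pics/w1.png

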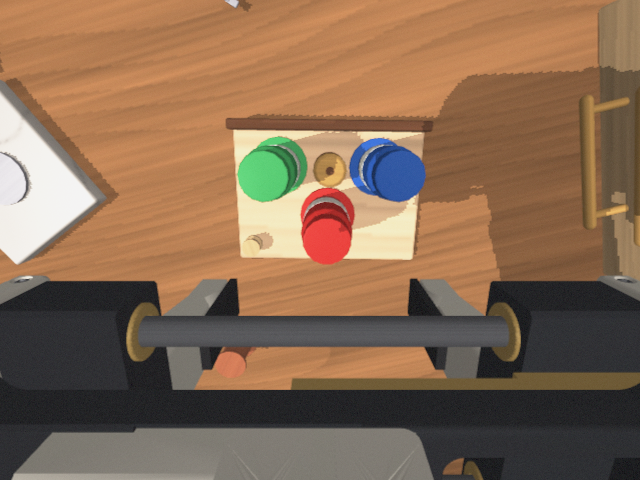

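Wrist view: caps at red (326,240), green (265,175), blue (398,175), matching the top-camera estimates within 2 mm. Descending on red.

```bash
python3 -m crank '[[[0,0.1,2,0],[0,0.1,3.5,0],[0,0.1,5,0],[0,0.1,6,0],[0,0.1,6.4,0],[0,0.1,6.4,0],[0,0.1,6.4,0]]]' 0
python3 -m crank '[[[0,0,0,0],[0,0,0,0],[0,0,0,0],[0,0,0,0],[0,0,0,0],[0,0,0,0],[0,0,0,0],[0,0,0,0]]]' 1 20
python3 -m crank '[[[0,0,-1,0],[0,0,-2,0],[0,0,-3.5,0],[0,0,-5,0],[0,0,-6,0],[0,0,-6,0],[0,0,-6,0]]]'
python3 -c "
from h import *
plan((.43,0,.21,-14),(.463+.05,.308,.21,-14))"
```

```text
t: 4.53
eef_pos: [0.4591, -0.2968, 0.0602]
ee_rot: [3.141, -0.002, -0.245]
force: [1.3, 0.5, -0.6]
width: 0.0875
gripper_force: 0.0
t: 5.52
eef_pos: [0.4583, -0.2965, 0.0591]
ee_rot: [-3.142, -0.0, -0.246]
force: [-0.4, 1.0, 0.5]
width: 0.0451
gripper_force: 20.0
t: 6.4
eef_pos: [0.4576, -0.2961, 0.2079]
ee_rot: [-3.141, 0.002, -0.246]
force: [-0.2, 0.6, -2.3]
width: 0.0452
gripper_force: 20.0
[-3.96, -11.22, -0.07, -0.02]
[-3.73, -23.98, -0.06, -0.02]
```

```bash
python3 -m crank '[[[-0.2,-1.2,0,0],[-0.5,-3,0,0],[-0.8,-5,0,0],[-1.2,-7.5,0,0],[-1.6,-10,0,0],[-2,-12.5,0,0],[-2.4,-15,0,0],[-2.7,-17.5,0,0],[-3.1,-20,0,0],[-3.4,-22,0,0],[-3.6,-23.4,0,0],[-3.7,-24,0,0]]]'
python3 -m crank '[[[0,0,0,0],[0,0,0,0],[0,0,0,0]]]'
python3 -c "
from h import *
plan((.515,.308,.051,-14))"
```

```text
t: 7.9
eef_pos: [0.5137, 0.3094, 0.2068]
ee_rot: [3.139, 0.002, -0.244]
force: [0.0, -0.5, -1.4]
width: 0.0453
gripper_force: 20.0
t: 8.28
eef_pos: [0.5145, 0.3068, 0.2092]
ee_rot: [3.142, 0.0, -0.247]
force: [0.4, 0.1, -2.1]
width: 0.0452
gripper_force: 20.0
[0.01, -0.05, 6.33, -0.03]
```

```bash
python3 -m crank '[[[0,0,1.5,0],[0,0,3,0],[0,0,4.5,0],[0,0,5.5,0],[0,0,6,0],[0,0,6.2,0],[0,0,6.35,0],[0,0,6.35,0],[0,0,6.35,0],[0,0,6.35,0]]]'
python3 -m crank '[[[0,0,0,0],[0,0,0,0],[0,0,0,0],[0,0,0,0]]]' 0.3
python3 -m crank '[[[0,0,-0.5,0],[0,0,-1.5,0],[0,0,-3,0],[0,0,-5,0],[0,0,-6.4,0],[0,0,-6.4,0]]]'
python3 -c "
from h import *
plan((.520,-.2607,.215,-14),(.520,-.2607,.215,-104))"
```

```text
t: 9.52
eef_pos: [0.5146, 0.3082, 0.0508]
ee_rot: [-3.141, -0.0, -0.245]
force: [-0.5, -0.4, -0.7]
width: 0.0451
gripper_force: 20.0
t: 10.02
eef_pos: [0.5144, 0.308, 0.0503]
ee_rot: [-3.142, -0.0, -0.246]
force: [-1.1, -0.6, 0.0]
width: 0.0614
gripper_force: 0.0
t: 10.78
eef_pos: [0.5159, 0.3091, 0.2149]
ee_rot: [-3.136, -0.004, -0.245]
force: [-0.0, 0.1, -0.6]
width: 0.061
gripper_force: 0.0
[5.69, 22.07, -0.11, -0.01]
[5.69, 22.07, -0.11, 17.99]
```

```bash
python3 -m crank '[[[0.6,2,0,0],[1.2,4.5,0,2],[1.8,7,0,4],[2.4,9.5,0,6],[3.1,12,0,8],[3.7,14.5,0,10],[4.4,17,0,12],[5,19.5,0,14],[5.5,21.3,0,16],[5.7,22.1,0,18],[5.7,22.1,0,18],[5.7,22.1,0,18]]]' 0
python3 -m crank '[[[0,0,0,0],[0,0,0,0],[0,0,0,0],[0,0,0,0]]]'
python3 -c "
from h import *
plan((.520,-.2607,.059,-104))"
```

```text
t: 12.28
eef_pos: [0.5181, -0.2621, 0.2101]
ee_rot: [3.141, 0.0, -1.814]
force: [-0.2, -0.2, -0.8]
width: 0.0879
gripper_force: 0.0
t: 12.78
eef_pos: [0.5184, -0.2623, 0.2104]
ee_rot: [-3.141, 0.0, -1.816]
force: [0.2, 0.3, -0.5]
width: 0.0879
gripper_force: 0.0
[-0.08, -0.04, 6.06, -0.01]
```

```bash
python3 -m crank '[[[-0.1,0,1.5,0],[-0.1,0,3,0],[-0.1,0,4.5,0],[-0.1,0,5.6,0],[-0.1,0,6,0],[-0.1,0,6,0],[-0.1,0,6,0]]]' 0
python3 -m crank '[[[0,0,0,0],[0,0,0,0],[0,0,0,0],[0,0,0,0],[0,0,0,0],[0,0,0,0],[0,0,0,0],[0,0,0,0]]]' 1 20
python3 -m crank '[[[0,0,-1,0],[0,0,-2,0],[0,0,-3.5,0],[0,0,-5,0],[0,0,-6,0],[0,0,-6,0],[0,0,-6,0]]]'
python3 -c "
from h import *
plan((.437,.353,.21,-104))"
```

```text
t: 13.65
eef_pos: [0.5199, -0.2604, 0.0616]
ee_rot: [-3.14, -0.0, -1.816]
force: [-0.6, -0.7, 0.2]
width: 0.0877
gripper_force: 0.0
t: 14.65
eef_pos: [0.5191, -0.2602, 0.0604]
ee_rot: [-3.141, 0.0, -1.816]
force: [0.8, 0.5, 0.6]
width: 0.0457
gripper_force: 20.0
t: 15.52
eef_pos: [0.5181, -0.2598, 0.209]
ee_rot: [3.14, 0.0, -1.817]
force: [0.0, -0.2, -1.9]
width: 0.0454
gripper_force: 20.0
[-22.98, 9.11, -0.01, -0.02]
```

```bash
python3 -m crank '[[[-1.2,0.5,0,0],[-2.9,1.1,0,-1],[-4.8,1.9,0,-2],[-7.2,2.8,0,-3],[-9.6,3.8,0,-4],[-12,4.8,0,-5],[-14.4,5.7,0,-6],[-16.8,6.7,0,-7],[-19.2,7.6,0,-8],[-21.1,8.4,0,-9],[-22.4,8.9,0,-9],[-23,9.1,0,-9]]]'
python3 -m crank '[[[0,0,0,0],[0,0,0,0],[0,0,0,0]]]'
python3 -c "
from h import *
plan((.437,.353,.051,-59))"
```

```text
t: 17.02
eef_pos: [0.4369, 0.3542, 0.2083]
ee_rot: [3.139, -0.001, -1.029]
force: [0.5, -0.5, -2.7]
width: 0.0453
gripper_force: 20.0
t: 17.4
eef_pos: [0.4383, 0.3518, 0.2103]
ee_rot: [3.141, -0.0, -1.032]
force: [0.1, -0.0, -1.4]
width: 0.0456
gripper_force: 20.0
[-0.07, 0.02, 6.37, -0.03]
```

```bash
python3 -m crank '[[[0,0,1.5,0],[0,0,3,0],[0,0,4.5,0],[0,0,5.5,0],[0,0,6,0],[0,0,6.2,0],[0,0,6.35,0],[0,0,6.35,0],[0,0,6.35,0],[0,0,6.35,0]]]'
python3 -m crank '[[[0,0,0,0],[0,0,0,0],[0,0,0,0],[0,0,0,0]]]' 0.3
python3 -m crank '[[[0,0,-0.5,0],[0,0,-1.5,0],[0,0,-3,0],[0,0,-5,0],[0,0,-6.4,0],[0,0,-6.4,0]]]'
python3 -c "
from h import *
plan((.495,-.3626,.21,-104))"
```

```text
t: 18.65
eef_pos: [0.4382, 0.3531, 0.052]
ee_rot: [-3.141, 0.0, -1.031]
force: [-0.5, 0.4, -2.4]
width: 0.045
gripper_force: 20.0
t: 19.15
eef_pos: [0.4381, 0.3529, 0.0516]
ee_rot: [-3.141, 0.0, -1.031]
force: [-0.3, -0.1, 0.9]
width: 0.061
gripper_force: 0.0
t: 19.9
eef_pos: [0.4393, 0.3542, 0.216]
ee_rot: [-3.135, 0.002, -1.031]
force: [-1.4, -0.0, -1.2]
width: 0.0613
gripper_force: 0.0
[25.74, 12.84, 0.09, 8.99]
```

```bash
python3 -m crank '[[[1.8,0.9,0,0],[4,2,0,1],[6.2,3.1,0,2],[8.4,4.2,0,3],[10.6,5.3,0,4],[12.8,6.4,0,5],[15,7.5,0,6],[17.2,8.6,0,7],[19.4,9.7,0,8],[21.6,10.8,0,9],[23.8,11.9,0,9],[25.7,12.8,0,9]]]' 0
python3 -m crank '[[[0,0,0,0],[0,0,0,0],[0,0,0,0],[0,0,0,0]]]'
python3 -c "
from h import *
plan((.495,-.3626,.06,-104))"
```

```text
t: 21.4
eef_pos: [0.4932, -0.3649, 0.2112]
ee_rot: [3.141, 0.0, -1.817]
force: [1.0, 0.6, -0.4]
width: 0.0877
gripper_force: 0.0
t: 21.9
eef_pos: [0.4941, -0.3617, 0.212]
ee_rot: [-3.141, 0.0, -1.815]
force: [0.3, -0.7, 0.0]
width: 0.0878
gripper_force: 0.0
[0.03, -0.04, 6.08, 0.0]
```

```bash
python3 -m crank '[[[0,0,1.5,0],[0,0,3,0],[0,0,4.5,0],[0,0,5.6,0],[0,0,6.05,0],[0,0,6.05,0],[0,0,6.05,0]]]' 0
python3 -m crank '[[[0,0,0,0],[0,0,0,0],[0,0,0,0],[0,0,0,0],[0,0,0,0],[0,0,0,0],[0,0,0,0],[0,0,0,0]]]' 1 20
python3 -m crank '[[[0,0,-1,0],[0,0,-2,0],[0,0,-3.5,0],[0,0,-5,0],[0,0,-6,0],[0,0,-6,0],[0,0,-6,0]]]'
python3 -c "
from h import *
plan((.437,.263,.21,-119))"
```

```text
t: 22.78
eef_pos: [0.4948, -0.3629, 0.0617]
ee_rot: [-3.14, -0.0, -1.816]
force: [-0.0, 0.8, -0.5]
width: 0.0879
gripper_force: 0.0
t: 23.78
eef_pos: [0.4939, -0.3628, 0.0603]
ee_rot: [-3.142, -0.0, -1.816]
force: [0.3, -0.1, 0.4]
width: 0.0457
gripper_force: 20.0
t: 24.65
eef_pos: [0.4932, -0.3622, 0.2091]
ee_rot: [3.14, 0.001, -1.817]
force: [0.7, 0.4, -1.9]
width: 0.0458
gripper_force: 20.0
[-23.71, 8.27, -0.01, 2.98]
```

```bash
python3 -m crank '[[[-1.2,0.4,0,0],[-3,1.1,0,0],[-5.1,1.8,0,0],[-7.5,2.6,0,1],[-9.9,3.5,0,1],[-12.3,4.3,0,2],[-14.7,5.1,0,2],[-17.1,6,0,3],[-19.5,6.8,0,3],[-21.7,7.6,0,3],[-23.1,8.1,0,3],[-23.7,8.3,0,3]]]'
python3 -m crank '[[[0,0,0,0],[0,0,0,0],[0,0,0,0]]]'
python3 -c "
from h import *
plan((.437,.263,.0515,-119))"
```

```text
t: 26.15
eef_pos: [0.4355, 0.264, 0.2087]
ee_rot: [3.141, -0.003, -2.076]
force: [-0.3, 0.2, -1.7]
width: 0.0458
gripper_force: 20.0
t: 26.52
eef_pos: [0.4367, 0.2613, 0.2103]
ee_rot: [3.142, -0.0, -2.079]
force: [-0.4, -0.5, -1.0]
width: 0.0455
gripper_force: 20.0
[-0.07, 0.02, 6.35, -0.03]
```

```bash
python3 -m crank '[[[0,0,1.5,0],[0,0,3,0],[0,0,4.5,0],[0,0,5.5,0],[0,0,6,0],[0,0,6.2,0],[0,0,6.35,0],[0,0,6.35,0],[0,0,6.35,0],[0,0,6.35,0]]]'
python3 -m crank '[[[0,0,0,0],[0,0,0,0],[0,0,0,0],[0,0,0,0]]]' 0.3
python3 -m crank '[[[0,0,-0.5,0],[0,0,-1.5,0],[0,0,-3,0],[0,0,-5,0],[0,0,-6.4,0],[0,0,-6.4,0]]]'
python3 -c "
from h import *
plan((.5076,-.3112,.21,-14))
p,P=cloud('top')
for n in ['red_bottle','green_bottle','blue_bottle','stamp','tray','slab']:
    r=arm.trace(n,'top')
    if not r: print(n,'none'); continue
    X=P[r[0]['mask']]; X=X[~np.isnan(X[:,0])]
    zt=np.percentile(X[:,2],98); T=X[abs(X[:,2]-zt)<.004]
    print(n,round(r[0]['score'],2),zt.round(4),circ(T).round(4))
cv2.imwrite('pics/t2.png',p[:,:,::-1])
"
```

```text
t: 27.78
eef_pos: [0.4367, 0.2627, 0.052]
ee_rot: [-3.141, 0.001, -2.078]
force: [1.0, 0.3, -1.8]
width: 0.0455
gripper_force: 20.0
t: 28.28
eef_pos: [0.4366, 0.2625, 0.0516]
ee_rot: [-3.142, 0.0, -2.078]
force: [-0.6, -0.5, 0.1]
width: 0.0613
gripper_force: 0.0
t: 29.02
eef_pos: [0.4378, 0.2637, 0.2157]
ee_rot: [-3.14, 0.007, -2.078]
force: [-0.4, 0.6, -1.0]
width: 0.0615
gripper_force: 0.0
[18.75, -13.6, 0.12, -21.01]
red_bottle none
green_bottle 0.29 0.0115 [0.4615 0.3056 0.0989]
blue_bottle 0.87 0.1101 [0.4385 0.2615 0.0197]
stamp 0.63 0.062 [ 0.5079 -0.3102  0.0153]
tray 0.58 0.0115 [0.4615 0.3056 0.0989]
slab 0.75 0.0258 [0.5798 0.0231 0.0926]
```

View pics/t2.png

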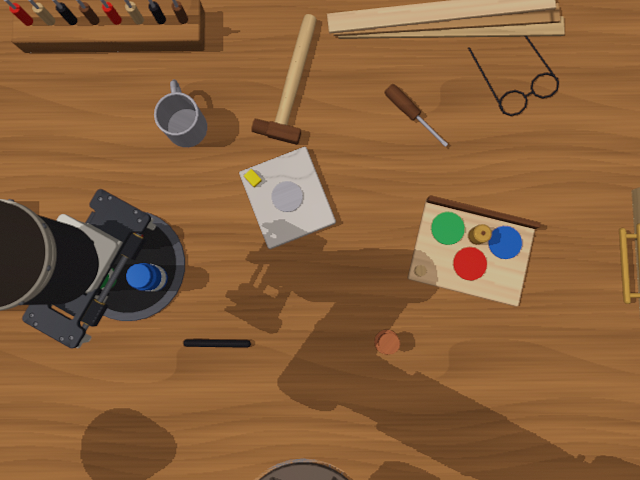

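The top view shows the three coasters bare (green (447,228), blue (505,242), red (470,263)), with the stamp still at (483,234). The arm hides most of the tray. I'll measure the coasters and plate, then go to the stamp.

```bash
python3 - <<'E'
from h import *
im=cv2.imread("pics/t2.png"); hsv=cv2.cvtColor(im,cv2.COLOR_BGR2HSV).astype(int)
c=arm.get_calibration("top");K=c["mtx"]
def w(u,v,z):
    d=c["R"].T@np.array([(u-K[0,2])/K[0,0],(v-K[1,2])/K[1,1],1]); o=-c["R"].T@c["t"]
    return (o+d*(z-o[2])/d[2])[:2].round(4)
H,S,V=hsv[...,0],hsv[...,1],hsv[...,2]
for n,m,(u,v) in [("g",(H>45)&(H<90)&(S>120),(447,228)),("b",(H>95)&(H<130)&(S>120),(505,242)),("r",((H<6)|(H>174))&(S>180),(470,263))]:
    k=np.zeros((480,640),bool);k[v-24:v+24,u-24:u+24]=1
    q=cv2.findContours((m&k).astype(np.uint8),0,2)[0];q=max(q,key=cv2.contourArea)
    e=cv2.fitEllipse(q);print(n,np.round(e[0],1),np.round(e[1],1),w(*e[0],.017))
g=im[170:225,262:314].astype(int); print(im[196,287],im[196,308],im[160,287])
m=(g.sum(2)<im[196,287].sum()+20)&(abs(g[...,0]-g[...,2])<25)
q=cv2.findContours(cv2.morphologyEx(m.astype(np.uint8),2,np.ones((3,3))),0,2)[0];q=max(q,key=cv2.contourArea)
e=cv2.fitEllipse(q);o=np.array(e[0])+[262,170];print("plate",o,e[1],w(*o,.024))
E
python3 -m crank '[[[0,0,0,0],[1.8,-1.3,0,-2],[3.8,-2.8,0,-4],[5.8,-4.2,0,-6],[7.8,-5.7,0,-8],[9.8,-7.1,0,-10],[11.8,-8.6,0,-12],[13.8,-10,0,-14],[15.6,-11.3,0,-16],[17.2,-12.5,0,-18],[18.3,-13.3,0,-20],[18.8,-13.6,0.1,-21]]]' 0
python3 -m crank '[[[0,0,0,0],[0,0,0,0],[0,0,0,0],[0,0,0,0]]]'
python3 -c "
from h import *
plan((.5076,-.3112,.024,-14))"
```

```text
g [447.5 228. ] [31. 32.] [ 0.5217 -0.2609]
b [504.9 242.3] [31.7 32.1] [ 0.4951 -0.3615]
r [469.7 263.4] [31.7 32.5] [ 0.4584 -0.2978]
[163 157 162] [180 187 194] [177 185 193]
plate [287.28529549 196.4597168 ] (30.241228103637695, 31.268341064453125) [0.58   0.0235]
t: 30.88
eef_pos: [0.5053, -0.3161, 0.2084]
ee_rot: [3.141, 0.001, -0.249]
force: [-0.1, -0.1, -0.8]
width: 0.0877
gripper_force: 0.0
t: 31.38
eef_pos: [0.5056, -0.3128, 0.2094]
ee_rot: [-3.142, -0.001, -0.253]
force: [-0.2, 0.3, 0.4]
width: 0.0875
gripper_force: 0.0
[0.06, -0.08, 7.42, -0.1]
```

```bash
python3 -m crank '[[[0.1,-0.1,1.5,0],[0.1,-0.1,3,0],[0.1,-0.1,4.5,0],[0.1,-0.1,6,0],[0.1,-0.1,7,0],[0.1,-0.1,7.4,0],[0.1,-0.1,7.4,0],[0.1,-0.1,7.4,0]]]' 0
python3 -m crank '[[[0,0,0,0],[0,0,0,0],[0,0,0,0],[0,0,0,0],[0,0,0,0],[0,0,0,0],[0,0,0,0],[0,0,0,0],[0,0,0,0]]]' 1 25
python3 -m crank '[[[0,0,-0.5,0],[0,0,-1.5,0],[0,0,-3,0],[0,0,-4.5,0],[0,0,-5,0],[0,0,-5,0]]]'
python3 -c "
from h import *
plan((.5805,.0242,.15,-104),(.5805,.0242,.15,-120))"
```

```text
t: 32.38
eef_pos: [0.5094, -0.3119, 0.0253]
ee_rot: [3.141, -0.002, -0.253]
force: [0.4, -0.3, 0.6]
width: 0.0877
gripper_force: 0.0
t: 33.5
eef_pos: [0.5084, -0.3118, 0.024]
ee_rot: [3.142, 0.0, -0.253]
force: [0.1, -0.5, -0.6]
width: 0.0314
gripper_force: 25.0
t: 34.25
eef_pos: [0.5085, -0.3116, 0.1496]
ee_rot: [-3.141, -0.001, -0.254]
force: [-0.3, -0.7, -3.8]
width: 0.0311
gripper_force: 25.0
[-0.58, -13.72, -0.01, 17.89]
[-0.58, -13.72, -0.01, 21.09]
```

```bash
python3 -m crank '[[[0,-0.8,0,1],[-0.1,-2.2,0,3],[-0.2,-4,0,5],[-0.3,-6,0,7],[-0.4,-8,0,9],[-0.4,-10,0,11],[-0.5,-11.8,0,13],[-0.6,-13,0,15],[-0.6,-13.7,0,17],[-0.6,-13.7,0,19],[-0.6,-13.7,0,20],[-0.6,-13.7,0,20]]]'
python3 -m crank '[[[0,0,0,0],[0,0,0,0],[0,0,0,0]]]'
python3 - <<'E'
from h import *
plan((.5802,.0243,.0365,-114))
p,P=cloud("wrist"); cv2.imwrite("pics/w3.png",p[:,:,::-1])
E
```

```text
t: 35.75
eef_pos: [0.5787, 0.0234, 0.1472]
ee_rot: [3.139, -0.002, -1.998]
force: [-0.1, -1.0, -3.2]
width: 0.0314
gripper_force: 25.0
t: 36.12
eef_pos: [0.5797, 0.0235, 0.149]
ee_rot: [3.141, -0.0, -1.998]
force: [-0.2, -0.0, -3.1]
width: 0.0311
gripper_force: 25.0
[-0.04, -0.0, 4.5, -0.1]
```

View pics/w3.png

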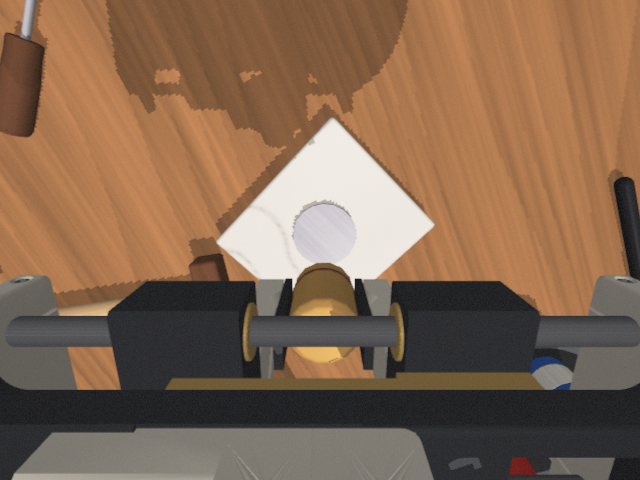

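The wrist view shows the stamp held upright, and the plate at (324,234) projects to within 2 mm of the tool axis. The wax corner is hidden behind the stamp, clear of the fingers. Lowering.

```bash
python3 -m crank '[[[0,0,1.5,0],[0,0,2.8,0],[0,0,3.8,0],[0,0,4.2,0],[0,0,4.4,0],[0,0,4.5,0],[0,0,4.5,0],[0,0,4.5,0],[0,0,4.5,0]]]'
python3 -m crank '[[[0,0,0,0],[0,0,0,0],[0,0,0,0],[0,0,0,0]]]' 0.4
python3 -m crank '[[[0,0,-0.3,0],[0,0,-1,0],[0,0,-2.5,0],[0,0,-4.5,0],[0,0,-6.5,0],[0,0,-6.5,0],[0,0,-6.5,0]]]'
python3 - <<'E'
from h import *
p,P=cloud("wrist"); cv2.imwrite("pics/w4.png",p[:,:,::-1])
plan((.437,.263,.215,-119))
p,P=cloud('top')
for n in ['red_bottle','green_bottle','blue_bottle','stamp','tray']:
    r=arm.trace(n,'top')
    if not r: print(n,'none'); continue
    X=P[r[0]['mask']]; X=X[~np.isnan(X[:,0])]
    zt=np.percentile(X[:,2],98); T=X[abs(X[:,2]-zt)<.004]
    print(n,round(r[0]['score'],2),zt.round(4),circ(T).round(4))
cv2.imwrite('pics/t4.png',p[:,:,::-1])
E
```

```text
t: 37.3
eef_pos: [0.58, 0.0237, 0.037]
ee_rot: [-3.141, 0.0, -1.999]
force: [0.6, 1.1, -3.2]
width: 0.0313
gripper_force: 25.0
t: 37.8
eef_pos: [0.5799, 0.0236, 0.0367]
ee_rot: [-3.141, 0.0, -1.999]
force: [-0.1, 0.2, 0.3]
width: 0.0526
gripper_force: 0.0
t: 38.67
eef_pos: [0.5795, 0.0236, 0.1994]
ee_rot: [-3.141, 0.001, -1.999]
force: [-0.6, -1.0, -0.7]
width: 0.0526
gripper_force: 0.0
[-6.35, 9.15, -0.65, 0.89]
red_bottle 0.86 0.1083 [0.5167 0.2937 0.0125]
green_bottle none
blue_bottle 0.7 0.1093 [0.4394 0.2549 0.0178]
stamp 0.38 0.1833 [0. 0. 0.]
tray none
```

View pics/t4.png

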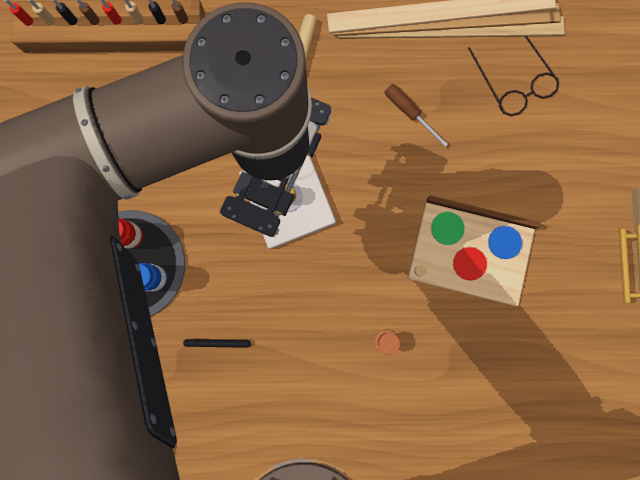

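Arm occludes the slab centre; red (130,232) and blue (148,275) stand on the tray. Checking the stamp on the wrist picture.

View pics/w4.png

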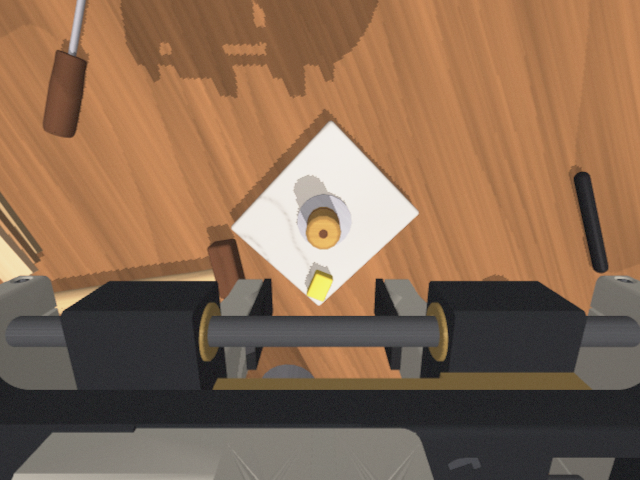

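The wrist view shows the stamp upright and centred on the plate at (324,222). Next I fetch blue.

```bash
python3 -m crank '[[[-0.8,1.1,-0.6,0],[-1.8,2.6,-0.6,1],[-3,4.4,-0.6,1],[-4.3,6.2,-0.6,1],[-5.4,7.8,-0.6,1],[-6.1,8.8,-0.6,1],[-6.3,9.1,-0.6,1],[-6.3,9.1,-0.6,1],[-6.3,9.1,-0.6,1],[-6.3,9.1,-0.6,1],[-6.3,9.1,-0.6,1]]]' 0.2
python3 -c "
from h import *
plan((.4367,.2627,.0515,-119))
p,P=cloud('wrist')
for n in ['blue_bottle']:
    for r in arm.trace(n,'wrist'):
        X=P[r['mask']]; X=X[~np.isnan(X[:,0])]
        zt=np.percentile(X[:,2],98); T=X[abs(X[:,2]-zt)<.004]
        print(n,round(r['score'],2),zt.round(4),circ(T).round(4))
"
```

```text
t: 40.4
eef_pos: [0.4385, 0.2607, 0.214]
ee_rot: [-3.142, -0.0, -2.087]
force: [0.6, -0.5, -0.1]
width: 0.0702
gripper_force: 0.0
[-0.03, 0.1, 6.5, -0.12]
blue_bottle 0.92 0.1098 [0.4366 0.2624 0.0198]
blue_bottle 0.64 0.1092 [0.5089 0.3013 0.0177]
```

```bash
python3 -m crank '[[[0,0.1,1.5,0],[0,0.1,3,0],[0,0.1,4.5,0],[0,0.1,5.8,0],[0,0.1,6.45,0],[0,0.1,6.45,0],[0,0.1,6.45,0],[0,0.1,6.45,0]]]'
python3 -m crank '[[[0,0,0,0],[0,0,0,0],[0,0,0,0],[0,0,0,0],[0,0,0,0],[0,0,0,0],[0,0,0,0]]]' 1 20
python3 -m crank '[[[0,0,-1,0],[0,0,-2,0],[0,0,-3.5,0],[0,0,-5,0],[0,0,-6.3,0],[0,0,-6.3,0],[0,0,-6.3,0]]]'
python3 -c "
from h import *
plan((.495,-.362,.205,-104))"
```

```text
t: 41.5
eef_pos: [0.4365, 0.2631, 0.0538]
ee_rot: [-3.141, 0.002, -2.086]
force: [0.3, -0.2, 0.3]
width: 0.0702
gripper_force: 0.0
t: 42.38
eef_pos: [0.4361, 0.2626, 0.0529]
ee_rot: [-3.141, 0.0, -2.086]
force: [-0.0, -0.0, 4.5]
width: 0.0454
gripper_force: 20.0
t: 43.25
eef_pos: [0.4353, 0.2621, 0.2092]
ee_rot: [3.141, -0.001, -2.086]
force: [0.5, 0.0, -2.0]
width: 0.0454
gripper_force: 20.0
[20.54, -14.39, 0.18, -3.11]
```

```bash
python3 -m crank '[[[1,-0.7,0,0],[2.6,-1.8,0,0],[4.6,-3.2,0,0],[6.7,-4.7,0,-1],[8.8,-6.2,0,-1],[10.9,-7.6,0,-2],[13,-9.1,0,-2],[15.1,-10.6,0,-3],[17.2,-12,0,-3],[19,-13.3,0,-3],[20.1,-14.1,0,-3],[20.5,-14.4,0,-3]]]'
python3 -m crank '[[[0,0,0,0],[0,0,0,0],[0,0,0,0],[0,0,0,0]]]'
python3 -c "
from h import *
plan((.495,-.362,.062,-104))"
```

```text
t: 44.75
eef_pos: [0.4956, -0.3625, 0.2076]
ee_rot: [3.137, 0.001, -1.827]
force: [-0.6, 0.0, -2.2]
width: 0.0455
gripper_force: 20.0
t: 45.25
eef_pos: [0.497, -0.3601, 0.2107]
ee_rot: [-3.141, 0.0, -1.823]
force: [-0.7, 1.3, -0.4]
width: 0.0456
gripper_force: 20.0
[0.09, 0.06, 5.95, -0.09]
```

```bash
python3 -m crank '[[[0.1,0.1,1.5,0],[0.1,0.1,3,0],[0.1,0.1,4.5,0],[0.1,0.1,5.2,0],[0.1,0.1,5.6,0],[0.1,0.1,5.8,0],[0.1,0.1,5.95,0],[0.1,0.1,5.95,0],[0.1,0.1,5.95,0],[0.1,0.1,5.95,0]]]'
python3 -m crank '[[[0,0,0,0],[0,0,0,0],[0,0,0,0],[0,0,0,0]]]' 0.25
python3 -m crank '[[[0,0,-0.5,0],[0,0,-1.5,0],[0,0,-3,0],[0,0,-5,0],[0,0,-6.1,0],[0,0,-6.1,0]]]'
python3 -c "
from h import *
plan((.438,.353,.215,-59))"
```

```text
t: 46.5
eef_pos: [0.4939, -0.3627, 0.062]
ee_rot: [-3.141, -0.0, -1.824]
force: [-0.5, 0.7, -0.5]
width: 0.0454
gripper_force: 20.0
t: 47.0
eef_pos: [0.4937, -0.3626, 0.0616]
ee_rot: [-3.142, -0.0, -1.824]
force: [-1.2, 0.5, -0.9]
width: 0.0654
gripper_force: 0.0
t: 47.75
eef_pos: [0.495, -0.3633, 0.218]
ee_rot: [-3.136, -0.001, -1.824]
force: [-1.2, 0.2, -0.8]
width: 0.0657
gripper_force: 0.0
[-27.17, 9.38, 0.04, -9.1]
```

```bash
python3 -m crank '[[[-2,0.7,0,0],[-4.3,1.5,0,-1],[-6.6,2.3,0,-2],[-8.9,3.1,0,-3],[-11.2,3.9,0,-4],[-13.5,4.7,0,-5],[-15.8,5.5,0,-6],[-18.1,6.3,0,-7],[-20.4,7,0,-8],[-22.7,7.8,0,-9],[-25,8.6,0,-9],[-27.2,9.4,0,-9]]]' 0.2
python3 -m crank '[[[0,0,0,0],[0,0,0,0],[0,0,0,0],[0,0,0,0],[0,0,0,0]]]'
python3 -c "
from h import *
plan((.438,.353,.0515,-59))
p,P=cloud('wrist')
for n in ['green_bottle','red_bottle']:
    for r in arm.trace(n,'wrist')[:1]:
        X=P[r['mask']]; X=X[~np.isnan(X[:,0])]
        zt=np.percentile(X[:,2],98); T=X[abs(X[:,2]-zt)<.004]
        print(n,round(r['score'],2),zt.round(4),circ(T).round(4))
"
```

```text
t: 49.25
eef_pos: [0.4359, 0.3563, 0.2138]
ee_rot: [3.141, -0.0, -1.038]
force: [1.3, 0.1, 0.0]
width: 0.0705
gripper_force: 0.0
t: 49.88
eef_pos: [0.4369, 0.354, 0.2144]
ee_rot: [-3.141, 0.0, -1.04]
force: [-0.1, -0.4, -0.9]
width: 0.0701
gripper_force: 0.0
[0.06, -0.01, 6.51, -0.12]
green_bottle 0.9 0.1097 [0.4386 0.3526 0.0198]
red_bottle 0.7 0.1099 [0.513  0.3082 0.0199]
```

```bash
python3 -m crank '[[[0.1,0,1.5,0],[0.1,0,3,0],[0.1,0,4.5,0],[0.1,0,5.8,0],[0.1,0,6.45,0],[0.1,0,6.45,0],[0.1,0,6.45,0],[0.1,0,6.45,0]]]'
python3 -m crank '[[[0,0,0,0],[0,0,0,0],[0,0,0,0],[0,0,0,0],[0,0,0,0],[0,0,0,0],[0,0,0,0]]]' 1 20
python3 -m crank '[[[0,0,-1,0],[0,0,-2,0],[0,0,-3.5,0],[0,0,-5,0],[0,0,-6.3,0],[0,0,-6.3,0],[0,0,-6.3,0]]]'
python3 -c "
from h import *
plan((.521,-.261,.205,-104))"
```

```text
t: 51.02
eef_pos: [0.4385, 0.3532, 0.0541]
ee_rot: [-3.139, 0.001, -1.039]
force: [-1.1, -0.7, 0.3]
width: 0.0697
gripper_force: 0.0
t: 51.9
eef_pos: [0.4381, 0.3526, 0.053]
ee_rot: [-3.141, 0.0, -1.039]
force: [0.2, -0.6, 3.3]
width: 0.0456
gripper_force: 20.0
t: 52.78
eef_pos: [0.4373, 0.3519, 0.2091]
ee_rot: [3.14, -0.0, -1.039]
force: [1.0, 0.2, -2.4]
width: 0.0454
gripper_force: 20.0
[22.83, 9.54, 0.19, 8.89]
```

```bash
python3 -m crank '[[[1.2,0.5,0,0],[2.9,1.2,0,1],[4.9,2,0,2],[7.3,3,0,3],[9.7,4,0,4],[12.1,5,0,5],[14.5,6,0,6],[16.9,7,0,7],[19.2,8,0,8],[21.1,8.8,0,9],[22.3,9.3,0,9],[22.8,9.5,0,9]]]'
python3 -m crank '[[[0,0,0,0],[0,0,0,0],[0,0,0,0],[0,0,0,0]]]'
python3 -c "
from h import *
plan((.521,-.261,.062,-104))"
```

```text
t: 54.28
eef_pos: [0.5213, -0.261, 0.208]
ee_rot: [3.138, -0.0, -1.827]
force: [-0.5, 0.8, -2.2]
width: 0.0456
gripper_force: 20.0
t: 54.78
eef_pos: [0.5225, -0.2585, 0.2106]
ee_rot: [-3.141, 0.0, -1.823]
force: [-0.9, 0.1, -2.5]
width: 0.0454
gripper_force: 20.0
[0.11, 0.04, 5.94, -0.09]
```

```bash
python3 -m crank '[[[0.1,0,1.5,0],[0.1,0,3,0],[0.1,0,4.5,0],[0.1,0,5.2,0],[0.1,0,5.6,0],[0.1,0,5.8,0],[0.1,0,5.95,0],[0.1,0,5.95,0],[0.1,0,5.95,0],[0.1,0,5.95,0]]]'
python3 -m crank '[[[0,0,0,0],[0,0,0,0],[0,0,0,0],[0,0,0,0]]]' 0.25
python3 -m crank '[[[0,0,-0.5,0],[0,0,-1.5,0],[0,0,-3,0],[0,0,-5,0],[0,0,-6.1,0],[0,0,-6.1,0]]]'
python3 -c "
from h import *
plan((.5138,.3082,.215,-14))"
```

```text
t: 56.02
eef_pos: [0.522, -0.2618, 0.062]
ee_rot: [-3.141, 0.0, -1.824]
force: [-0.4, -0.1, -0.2]
width: 0.0453
gripper_force: 20.0
t: 56.52
eef_pos: [0.5218, -0.2617, 0.0616]
ee_rot: [-3.142, -0.0, -1.824]
force: [-0.1, -0.4, 0.2]
width: 0.0655
gripper_force: 0.0
t: 57.28
eef_pos: [0.5232, -0.2621, 0.2179]
ee_rot: [-3.136, 0.0, -1.824]
force: [-1.2, 0.1, -0.7]
width: 0.066
gripper_force: 0.0
[-21.99, 6.08, 0.08, -18.1]
```

```bash
python3 -m crank '[[[-1.5,0.4,0,-1],[-3.5,1,0,-3],[-5.6,1.5,0,-5],[-7.8,2.2,0,-7],[-10,2.8,0,-9],[-12.2,3.4,0,-11],[-14.4,4,0,-13],[-16.6,4.6,0,-15],[-18.8,5.2,0,-17],[-20.6,5.7,0,-18],[-22,6.1,0,-18],[-22,6.1,0,-18]]]' 0.2
python3 -m crank '[[[0,0,0,0],[0,0,0,0],[0,0,0,0],[0,0,0,0],[0,0,0,0]]]'
python3 -c "
from h import *
plan((.5138,.3082,.0515,-14))"
```

```text
t: 58.78
eef_pos: [0.5114, 0.3109, 0.213]
ee_rot: [3.14, 0.001, -0.251]
force: [0.1, -0.9, -0.8]
width: 0.0702
gripper_force: 0.0
t: 59.4
eef_pos: [0.5122, 0.3087, 0.2142]
ee_rot: [-3.141, -0.0, -0.254]
force: [-0.1, -0.3, -1.1]
width: 0.0702
gripper_force: 0.0
[0.07, 0.0, 6.51, -0.11]
```

```bash
python3 -m crank '[[[0.1,0,1.5,0],[0.1,0,3,0],[0.1,0,4.5,0],[0.1,0,5.8,0],[0.1,0,6.45,0],[0.1,0,6.45,0],[0.1,0,6.45,0],[0.1,0,6.45,0]]]'
python3 -m crank '[[[0,0,0,0],[0,0,0,0],[0,0,0,0],[0,0,0,0],[0,0,0,0],[0,0,0,0],[0,0,0,0]]]' 1 20
python3 -m crank '[[[0,0,-1,0],[0,0,-2,0],[0,0,-3.5,0],[0,0,-5,0],[0,0,-6.3,0],[0,0,-6.3,0],[0,0,-6.3,0]]]'
python3 -c "
from h import *
plan((.4583,-.297,.205,-14))"
```

```text
t: 60.4
eef_pos: [0.5151, 0.309, 0.0542]
ee_rot: [-3.14, -0.001, -0.253]
force: [-0.3, 0.5, -0.6]
width: 0.07
gripper_force: 0.0
t: 61.28
eef_pos: [0.5145, 0.3083, 0.053]
ee_rot: [3.142, -0.0, -0.253]
force: [-1.5, -0.9, 4.6]
width: 0.0454
gripper_force: 20.0
t: 62.15
eef_pos: [0.5138, 0.308, 0.2091]
ee_rot: [3.141, 0.001, -0.254]
force: [-1.3, -0.3, -1.9]
width: 0.0454
gripper_force: 20.0
[3.93, 23.98, 0.18, -0.11]
```

```bash
python3 -m crank '[[[0.2,1.2,0,0],[0.5,3,0,0],[0.8,5,0,0],[1.2,7.5,0,0],[1.6,10,0,0],[2,12.5,0,0],[2.5,15,0,0],[2.9,17.5,0,0],[3.3,20,0,0],[3.6,22,0,0],[3.8,23.4,0,0],[3.9,24,0,0]]]'
python3 -m crank '[[[0,0,0,0],[0,0,0,0],[0,0,0,0],[0,0,0,0]]]'
python3 -c "
from h import *
plan((.4583,-.297,.062,-14))"
```

```text
t: 63.65
eef_pos: [0.4571, -0.2984, 0.2084]
ee_rot: [-3.141, 0.003, -0.256]
force: [-0.1, 0.4, -0.8]
width: 0.0452
gripper_force: 20.0
t: 64.15
eef_pos: [0.4587, -0.2962, 0.2105]
ee_rot: [-3.142, -0.0, -0.252]
force: [0.4, 0.4, -1.6]
width: 0.0455
gripper_force: 20.0
[-0.01, 0.04, 5.94, -0.09]
```

```bash
python3 -m crank '[[[0,0,1.5,0],[0,0,3,0],[0,0,4.5,0],[0,0,5.2,0],[0,0,5.6,0],[0,0,5.8,0],[0,0,5.95,0],[0,0,5.95,0],[0,0,5.95,0],[0,0,5.95,0]]]'
python3 -m crank '[[[0,0,0,0],[0,0,0,0],[0,0,0,0],[0,0,0,0]]]' 0.25
python3 -m crank '[[[0,0,-0.5,0],[0,0,-1.5,0],[0,0,-3,0],[0,0,-5,0],[0,0,-7,0],[0,0,-7,0]]]'
python3 -m crank '[[[0,-2,0,0],[0,-4,0,0],[0,-6,0,0],[0,-8,0,0],[0,-10,0,0],[0,-12,0,0],[0,-14,0,0],[0,-16,0,0],[0,-18,0,0],[0,-20,0,0],[0,-20,0,0],[0,-20,0,0]]]'
python3 - <<'E'
from h import *
p,P=cloud('top')
for n in ['red_bottle','green_bottle','blue_bottle','stamp']:
    r=arm.trace(n,'top')
    if not r: print(n,'none'); continue
    X=P[r[0]['mask']]; X=X[~np.isnan(X[:,0])]
    zt=np.percentile(X[:,2],98); T=X[abs(X[:,2]-zt)<.004]
    print(n,round(r[0]['score'],2),zt.round(4),circ(T).round(4))
cv2.imwrite('pics/t5.png',p[:,:,::-1])
E
```

```text
t: 65.4
eef_pos: [0.4586, -0.297, 0.062]
ee_rot: [-3.142, -0.001, -0.253]
force: [-0.4, 0.4, 1.2]
width: 0.0453
gripper_force: 20.0
t: 65.9
eef_pos: [0.4584, -0.297, 0.0615]
ee_rot: [3.142, 0.0, -0.254]
force: [-0.5, 0.1, 0.2]
width: 0.0656
gripper_force: 0.0
t: 66.65
eef_pos: [0.4605, -0.2979, 0.2421]
ee_rot: [3.141, -0.009, -0.253]
force: [0.3, -0.2, -0.1]
width: 0.0656
gripper_force: 0.0
t: 68.15
eef_pos: [0.5833, 0.187, 0.2362]
ee_rot: [3.141, 0.001, -0.253]
force: [0.7, 0.6, 0.4]
width: 0.0659
gripper_force: 0.0
red_bottle 0.87 0.1197 [ 0.4586 -0.2957  0.0196]
green_bottle 0.81 0.1196 [ 0.5238 -0.2605  0.0196]
blue_bottle 0.89 0.1191 [ 0.4955 -0.3613  0.0196]
stamp 0.92 0.0741 [0.581  0.0241 0.0148]
```

View pics/t5.png

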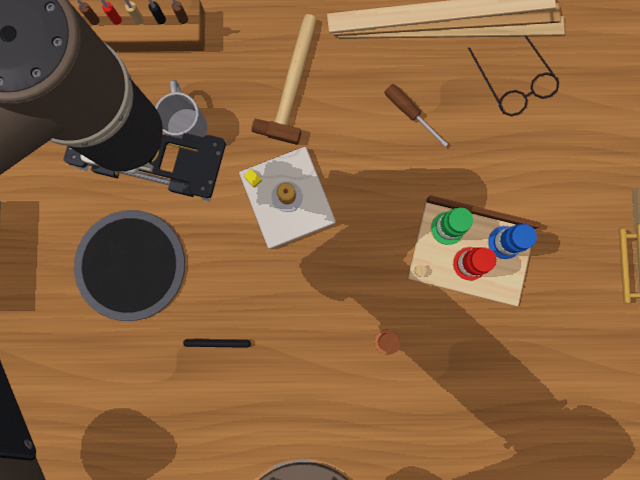

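All three bottles stand on their own coasters (green (453,225), blue (515,241), red (477,262)) within 3 mm of centre. The stamp is on the plate at (287,193), and the arm is clear.

```bash
python3 -c "
from station import arm
print(arm.job_done())"
```

```text
the job is handed in; nothing more can be done
None
```

The job is handed in: the last top view, at about 68 s of the 144 s allowed, showed each bottle upright within about 3 mm of its own coaster's centre, the stamp on the steel plate and the arm clear; `job_done()` returned no verdict.

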